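# Isolate and bleed the air leak-test rig

## Robot

A 7-joint arm with a two-finger parallel gripper is mounted at the origin on a cart in front of the work surface, level with it; the furniture and walls round the work are solid. World frame = base frame: x ahead of the robot, y to its left, z up, the work surface at z = 0. Lengths are in m, angles in rad, forces in N, time in s.
With the tool pointing down it reaches from about 0.425 to 0.925 m from the base axis. Payload 6.8 kg.
Tool frame: the origin (TCP) lies on the front face of the gripper's body, between the roots of the fingers; the fingertips stand 73 mm ahead of it and the grasp point (between the pads) lies 54 mm ahead of it (env.nose_length is the distance from the TCP to the fingertips, in m); z points along the fingers, y is the direction in which the jaws open and shut (so a half turn about z gives the same grasp; the last joint's range is limited). The gripper opens to 85 mm and grips with 20 to 120 N. Pads are 22 mm wide; open, the fingers measure 114 mm over their backs; the gripper's body (76 mm by 85 mm) begins 54 mm behind the grasp point. The pads swing forward as they close: fully open they stand 13 mm farther back than shut.
Start: joints at [-1.449, 0.477, 0.022, 1.555, -0.011, 1.109, -0.083], TCP at [0.154, 0.657, 0.304] pointing down, gripper open.
Joint ranges: [-2.96, 2.96], [-0.34, 2.1], [-1.41, 1.46], [0.24, 2.44], [-1.37, 4.51], [0.17, 1.92], [-2.96, 2.96]. Speed limits (rad/s): [2.39, 2.39, 3.14, 3.14, 3.14, 3.14, 3.14].

## Interface

Orientations are given as a unit quaternion [w, x, y, z].
In Python, from cell import env, kin, camera, calibration, job gives the robot as it stands. The module is installed in compiled form; this text tells all that it offers. Calls block until the motion is done:
- env.reach(position, orientation): joint-space move of the TCP to a pose.
- env.movel(position, velocity=0.15, rot=None, stop_force=None): straight line of the TCP; rot=None keeps the orientation; velocity is the mean speed in m/s. With stop_force (N) it stops when the force on the tool has changed by that much, and returns True; else False.
- env.goto_joints(angles): joint-space move.
- env.grip(opening, f_grip=None): finger opening in m; f_grip is the grip in N (None keeps the last); returns when the fingers have stopped.
- env.dwell(seconds).
- kin.inverse_kinematics(position, orientation): joint angles nearest the present ones, or None.
- env.get_state(): the state.
- camera(name): name is "scene" or "top" or "wrist"; returns (picture, depth): 384x512x3 uint8, blue, green, red; 384x512 float32, m along the optical axis (not along the pixel's ray), 0 where there is no reading.
- calibration(name): a dict with "fx", "fy", "cx", "cy" (pixels), "rvec" (rotation vector, rad) and "tvec" (3), from world to camera coordinates, as OpenCV has them. Camera axes: x right, y down, z forward; pixel columns grow to the right and rows downward; lengths in m; the calibration is good to about 2 mm. A picture is of the moment at which its call begins: read the wrist's pose just before it. calibration takes no time and is no camera call; for the wrist camera it gives the pose at the moment of the call.
A pose or a line that the arm cannot do raises env.PlanningError and nothing moves.
- job.job_done(): hands the job in, once; it reports no verdict.
The state is a dict: "time": time; "qpos": joint angles; "joint_velocities": joint speeds; "joint_torque": joint torques, N m; "tcp_pos": TCP position; "orientation": TCP orientation; "force": force on the tool from outside, world axes, zero at the start; "torque": the same for the moment, N m; "opening": finger opening in m.
Only numpy, scipy, OpenCV 4.12 (cv2) and the standard library are available. Lean on these libraries where they do the work, as an engineer would, in place of code of your own. Each camera call takes 0.05 s, during which the arm holds its last target. There are 200 camera calls.

## Task

The leak test is over and the brass tee on the test rig has to be made safe for unscrewing. With one fingertip push the lever of the feed valve (beside the air reservoir) round until the valve is fully shut, then push the spring-return lever of the bleed valve (on the branch with the silencer) round until it is fully open, and finish your program still holding it open there. Push only: grip and lift nothing, do not force the levers, and leave the things lying round the rig where they are.

Things in the scene. Friction and masses are not known exactly. Their poses are not given: they have to be found in the camera images.
- rig: fixed leak-test rig on a grey base plate, 100 x 450 mm. Origin on the bench (z = 0) under the main pipe; y runs along the main pipe (its axis 75 mm up) towards the air reservoir; -x is the side the bleed branch leaves from, towards the robot; z up. Pipes, valve bodies and clamps stay below 98 mm, but for stems and spring (within 16 mm of a stem axis): a fingertip beside a sleeve has room down to 100 mm
- reservoir (a point): centre of the rig's grey air reservoir, a lying cylinder 84 mm across and 150 mm long, axis along the rig's x, at rig y = +245 mm; its top is 117 mm above the bench, a small plug on it reaches 127 mm
- gauge_face (a point): centre of the round pressure gauge's dial, 54 mm across, at rig y = -100 mm, upright on the main pipe, top 165 mm above the bench; its needle falls to zero as the bleed opens
- tee_centre (a point): centre of the brass tee under test, 64 x 53 x 34 mm, screwed to the rig's far end from the reservoir, at rig y = -206 mm, 75 mm above the bench.
- feed_lever (a joint): feed valve lever, rad, turns about the upright axis through feed_stem. 0: lever along the main pipe, pointing to the rig's -y, valve open; grows as the lever is turned clockwise seen from above; 1.571: lever square across the main pipe, pointing to the rig's -x, valve fully shut, at its stop, which is hard. Starts open or somewhat turned; stays where it is left; needs about 4 N 60 mm from the stem axis
- feed_stem (a point): point on the feed valve's upright stem axis at the mid-height of the lever's sleeve, 122 mm above the bench; fixed to the rig at rig x = 0, y = +140 mm
- feed_sleeve (a point): feed valve lever, a flat steel arm with a black plastic sleeve. The sleeve is 55 mm long, 20 mm wide, 12 mm high, level, and covers the arm from 30 to 85 mm from the stem axis; this point lies in it 60 mm from the stem axis, at mid-height, 122 mm above the bench.
- bleed_lever (a joint): bleed valve lever, rad, turns about the upright axis through bleed_stem. 0: lever square across the bleed branch, pointing to the rig's +y, valve closed, held there by a return spring; grows as the lever is turned anticlockwise seen from above; 1.571: lever along the branch, pointing to the rig's -x above the silencer, valve fully open, at its stop, which is hard. The spring turns it back when let go: about 2 N 60 mm from the stem axis when closed, 7 to 8 N when open
- bleed_stem (a point): point on the bleed valve's upright stem axis at the mid-height of the lever's sleeve, 122 mm above the bench; fixed to the rig at rig x = -65 mm, y = -30 mm. A dark coil spring sits round this stem
- bleed_sleeve (a point): bleed valve lever, a flat steel arm with a black plastic sleeve like the other. The sleeve is 55 mm long, 20 mm wide, 12 mm high, level, and covers the arm from 30 to 85 mm from the stem axis; this point lies in it 60 mm from the stem axis, at mid-height, 122 mm above the bench.
- spray_can: leak spray can, 65 mm across, 196 mm tall, loose, standing behind the rig near the gauge; origin at the centre of its underside. Leave alone
- union_a: loose brass pipe union, 41 x 47 x 48 mm, standing in front of the rig; origin at the centre of its underside. Leave alone
- spanner_2: loose steel spanner, 180 mm long, 28 mm wide, 8 mm thick, lying in front of the rig; origin at the centre of its underside, length along its y axis. Leave alone
- ptfe_tape: loose reel of thread tape, 58 mm across, 14 mm high, lying behind the rig; origin at the centre of its underside. Leave alone

How it is judged:
By the outcome, as a careful person would: the job done as asked, in the order asked, and still so for the second after the job is handed in, while the arm keeps its last pose, push and grip.
It also fails if it takes over 56 s, if anything falls off the work surface, if the arm or the gripper's body presses on something with over 40 N, if the wrist force passes 120 N, or if a joint passes its speed limit or range.

## Working session

There is one attempt and no reset: what is moved stays moved. The work goes in short steps, each a Python script; the robot and the scene stay as the last script left them, time stands still between calls to the robot, and variables do not carry over. Pictures are saved under pics/ and viewed, about 8 in all and at most 12, crops included, and the job is handed in when it is done.

```bash
mkdir -p pics; cat > h.py <<'E'
import numpy as np, cv2
from cell import env, kin, camera, calibration, job
def cloud(name):
    c=calibration(name); p,d=camera(name)
    R=cv2.Rodrigues(np.array(c["rvec"],float))[0]; t=np.array(c["tvec"],float).ravel()
    v,u=np.mgrid[0:384,0:512]
    P=np.stack([(u-c["cx"])/c["fx"]*d,(v-c["cy"])/c["fy"]*d,d],-1)
    return p,d,(P-t)@R,c   # R^T(P-t)
E
python3 - <<'E'
from h import *
for n in("top","scene"):
    p,d,W,c=cloud(n); np.savez(n,p=p,d=d,W=W); cv2.imwrite(f"pics/{n}0.png",cv2.resize(p,(768,576),interpolation=2)); print(n,c)
print(env.get_state())
E
```

```text
top {'fx': 408.914901101784, 'fy': 408.914901101784, 'cx': 252.20006368996505, 'cy': 201.09396853573537, 'rvec': array([ 2.13550045, -2.08293426,  0.21329023]), 'tvec': array([-0.0011314 ,  0.60431356,  0.88876545])}
scene {'fx': 498.2329403165528, 'fy': 498.2329403165528, 'cx': 255.836725969188, 'cy': 196.3413417275291, 'rvec': array([ 1.91732605, -0.80300466,  0.48691197]), 'tvec': array([-0.38788617,  0.30842086,  0.69826468])}
{'time': 0.1, 'qpos': array([-1.44910368,  0.4777489 ,  0.02233914,  1.55634405, -0.01149047,
        1.1093245 , -0.08308044]), 'joint_velocities': array([-2.84853284e-03, -1.40717239e-03,  2.01435334e-04, -3.97922501e-03,
       -3.99003918e-04,  3.01358451e-05,  5.90593523e-04]), 'joint_torque': array([ 4.73720938e-03, -5.97767723e+01,  1.61346082e+00, -2.81960499e+01,
        1.27386401e-02,  5.04227311e-03,  2.56118318e-05]), 'tcp_pos': array([0.15365606, 0.65684959, 0.30300529]), 'orientation': array([-3.16413372e-05,  1.14620292e-01,  9.93409014e-01, -8.47706707e-04]), 'force': array([0.34296116, 0.49801477, 0.01479159]), 'torque': array([-0.04774633, -0.01701389, -0.01716838]), 'opening': 0.0851115679264958}
```

View pics/top0.png

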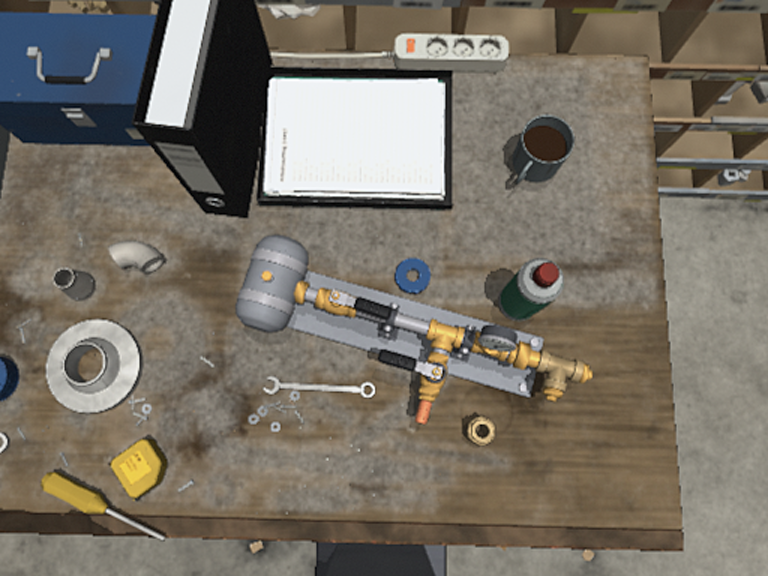

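View pics/scene0.png

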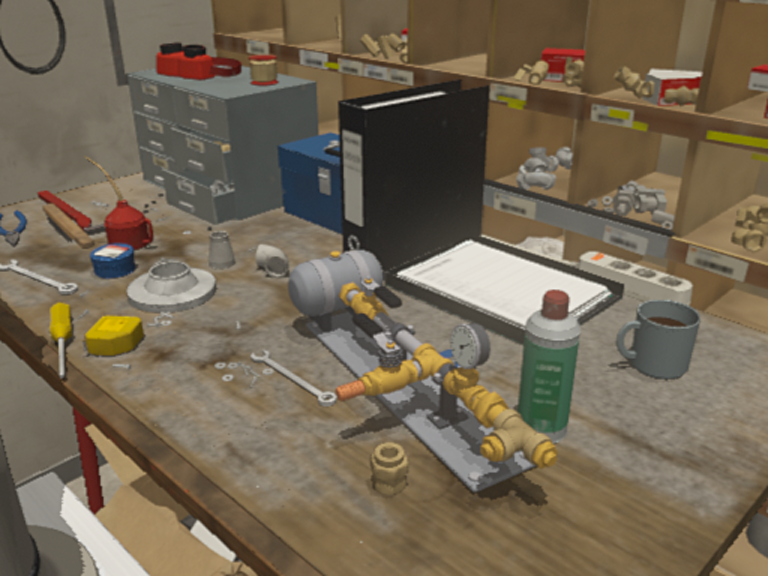

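The top view has x up and y to the left. Rig points in its pixels: reservoir plug (267,275), feed stem about (335,298) with its sleeve at (375,310), bleed stem about (437,372) with its sleeve at (398,359), tee about (560,370). The union is at (480,430), the spanner lies between (265,385) and (370,390), and the can is at (540,290). The scene view agrees with this.

```bash
python3 - <<'E'
import numpy as np,cv2
from scipy import ndimage as nd
z=np.load("top.npz");p,W=z["p"],z["W"]; hsv=cv2.cvtColor(p,cv2.COLOR_BGR2HSV)
roi=np.zeros(p.shape[:2],bool);roi[150:290,150:400]=1
def rep(n,m):
    l,k=nd.label(m&roi)
    for i in range(1,k+1):
        q=l==i
        if q.sum()<12: continue
        X=W[q]; u=np.argwhere(q).mean(0)[::-1]
        r=cv2.minAreaRect((X[:,:2]*1000).astype(np.float32))
        print(n,q.sum(),"px",u.round(),"mean",X.mean(0).round(4),"med z",np.median(X[:,2]).round(4),"rect",np.round(r[0],1),np.round(r[1],1),round(r[2],1))
H,S,V=[hsv[...,i].astype(int) for i in range(3)]
Z=W[...,2]
rep("black",(V<50)&(Z>.1)&(Z<.15))
rep("plug",(S>120)&(H>10)&(H<30)&(Z>.117)&(Z<.14))
rep("high",(Z>.105)&(Z<.2))
rep("brass",(S>110)&(H>8)&(H<32)&(Z>.04)&(Z<.125))
m=(Z>.001)&(Z<.02)&(S<60)
rep("plate",m)
print("bench z",np.median(W[280:330,200:300,2]), "can/tape/union etc", )
E
```

```text
black 82 px [344. 194.] mean [ 0.6132 -0.1862  0.1213] med z 0.1211 rect [ 615.4 -187.2] [41.6  8.7] 14.4
black 148 px [248. 205.] mean [0.5815 0.0232 0.1279] med z 0.128 rect [581.6  22.1] [53.2 18.9] 73.2
black 118 px [264. 239.] mean [ 0.5085 -0.014   0.1282] med z 0.1283 rect [507.9 -14.4] [51.9 18.2] 74.3
plug 29 px [177. 184.] mean [0.626  0.1784 0.1262] med z 0.1262 rect [626.5 177.8] [12.  11.3] 4.8
high 1476 px [179. 186.] mean [0.6233 0.1762 0.114 ] med z 0.1143 rect [626.1 177.6] [ 67.6 137.9] 76.0
high 906 px [358. 189.] mean [ 0.6143 -0.2071  0.163 ] med z 0.164 rect [ 622.  -213.8] [64.8 63. ] 0.2
high 351 px [241. 203.] mean [0.5859 0.0377 0.1259] med z 0.1269 rect [587.2  39.8] [92.7 19.5] 72.6
high 371 px [332. 225.] mean [ 0.5377 -0.1537  0.1517] med z 0.1557 rect [ 539.5 -155.6] [52.2 26.8] 75.4
high 432 px [275. 243.] mean [ 0.5006 -0.0377  0.1244] med z 0.1256 rect [503.2 -37.8] [99.2 28.6] 71.3
brass 93 px [200. 194.] mean [0.6123 0.1328 0.0877] med z 0.0889 rect [613.7 132.7] [15.9 33.4] 76.8
brass 231 px [221. 203.] mean [0.5934 0.0836 0.0882] med z 0.0885 rec
[... 12476 characters left out ...]
med z 0.0018 rect [432.7 -37.2] [18.4 12. ] 80.5
plate 15 px [256. 279.] mean [0.4274 0.0014 0.0025] med z 0.0024 rect [426.7   1.5] [15.9  6.3] 65.3
plate 13 px [228. 279.] mean [0.4247 0.0667 0.0024] med z 0.002 rect [423.9  66.8] [ 4.5 19.6] 17.3
plate 19 px [203. 281.] mean [0.4192 0.126  0.0027] med z 0.0023 rect [419.6 125.5] [11.9 11.5] 47.7
plate 21 px [154. 283.] mean [0.4119 0.2438 0.0018] med z 0.0015 rect [412.  244.5] [ 9.3 16.9] 1.4
plate 13 px [202. 285.] mean [0.4098 0.1288 0.002 ] med z 0.0017 rect [410.3 128. ] [ 6.6 16.4] 22.9
plate 18 px [249. 287.] mean [0.409  0.0167 0.0027] med z 0.0024 rect [409.6  15.6] [11.6 11.9] 1.3
bench z 0.0006098643269091958 can/tape/union etc
```

```bash
cat >> h.py <<'E'
from scipy.spatial.transform import Rotation as Ro
a=np.radians(15.0); EX=np.array([np.cos(a),-np.sin(a),0]); EY=np.array([np.sin(a),np.cos(a),0])
O=np.array([.5635,-.0583,0])
FEED=O+.14*EY; BLEED=O-.065*EX-.03*EY
def lev(which,th):   # lever direction, push direction
    s,c=np.sin(th),np.cos(th)
    return (-c*EY-s*EX, s*EY-c*EX) if which=="feed" else (c*EY-s*EX, -s*EY-c*EX)
def pose(which,th,gap=0.,tip=.107,sgn=1,r=.06):
    u,t=lev(which,th); st=FEED if which=="feed" else BLEED
    p=st+r*u-(.021+gap)*t; p[2]=tip+env.nose_length
    x=sgn*t; zz=np.array([0,0,-1.]); q=Ro.from_matrix(np.c_[x,np.cross(zz,x),zz]).as_quat()
    return p,q[[3,0,1,2]]
def ft(which,th): return float(np.dot(env.get_state()["force"],lev(which,th)[1]))
E
python3 - <<'E'
from h import *
np.set_printoptions(precision=2,suppress=True)
z=np.load("top.npz");W=z["W"].reshape(-1,3);m=(W[:,2]>.2)&(np.hypot(W[:,0],W[:,1])<.85);print("tall within .85:",m.sum(),W[m].min(0) if m.any() else "")
for w in("feed","bleed"):
  for s in(1,-1):
    for th in(0,.8,1.6): print(w,s,th,pose(w,th)[0],kin.inverse_kinematics(*pose(w,th,sgn=s)))
print(env.nose_length)
E
```

```text
tall within .85: 3074 [ 0.41 -0.22  0.2 ]
feed 1 0 [0.6  0.01 0.18] [-0.46  0.54  0.45  1.86 -0.32  0.81  1.46]
feed 1 0.8 [0.56 0.03 0.18] [-0.58  0.49  0.54  1.97 -0.35  0.77  0.67]
feed 1 1.6 [0.54 0.07 0.18] [-0.71  0.47  0.59  2.02 -0.38  0.76 -0.19]
feed -1 0 [0.6  0.01 0.18] [-0.83  0.78  1.06  1.88 -0.82  0.99 -1.24]
feed -1 0.8 [0.56 0.03 0.18] [-0.99  0.87  1.27  2.   -0.98  1.08 -1.89]
feed -1 1.6 [0.54 0.07 0.18] [-0.31  0.42  0.07  1.99 -0.04  0.74  2.64]
bleed 1 0 [ 0.53 -0.02  0.18] [-0.53  0.45  0.57  2.04 -0.36  0.74  1.57]
bleed 1 0.8 [ 0.48 -0.01  0.18] [-0.45  0.35  0.4   2.14 -0.22  0.68  2.21]
bleed 1 1.6 [ 0.44 -0.04  0.18] [ 0.9   0.55 -1.18  2.15  0.67  0.88  2.22]
bleed -1 0 [ 0.53 -0.02  0.18] [-0.85  0.66  1.06  2.06 -0.76  0.88 -1.19]
bleed -1 0.8 [ 0.48 -0.01  0.18] [-0.88  0.52  1.    2.17 -0.64  0.78 -0.5 ]
bleed -1 1.6 [ 0.44 -0.04  0.18] [-0.82  0.42  0.94  2.25 -0.53  0.71  0.26]
0.0726
```

```bash
python3 - <<'E'
from h import *
z=np.load("top.npz");W=z["W"].reshape(-1,3);r=np.hypot(W[:,0],W[:,1])
for k in np.arange(-.3,.8,.1):
    m=(W[:,2]>.15)&(abs(W[:,1]-k)<.05)
    m2=m&(r<.85); print(round(k,1),[(np.round(W[j],2)) for j in np.where(m2)[0][[np.argmin(r[m2])]]] if m2.any() else "-")
E
python3 - <<'E'
from h import *
env.grip(0.0)
p,q=pose("feed",0,gap=.012); p[2]=.30
env.reach(p,q); s=env.get_state(); print(s["time"],s["tcp_pos"]-p,s["force"],s["opening"],s["qpos"])
img,d,W,c=cloud("top"); cv2.imwrite("pics/top1.png",cv2.resize(img[120:300,140:400],(780,540)))
E
```

```text
-0.3 -
-0.2 [array([ 0.53, -0.15,  0.16])]
-0.1 [array([ 0.53, -0.15,  0.15])]
0.0 [array([0.41, 0.01, 0.99])]
0.1 -
0.2 [array([0.75, 0.24, 0.18])]
0.3 [array([0.76, 0.25, 0.32])]
0.4 -
0.5 -
0.6 -
0.7 -
3.6667 [ 7.85886596e-05  1.23414996e-03 -1.25194775e-04] [-0.29378285  0.76800813  0.56120387] -3.0120911124793427e-05 [-0.57376913  0.4345972   0.61370155  1.73831406 -0.28244474  1.05816456
  1.44698974]
```

View pics/top1.png

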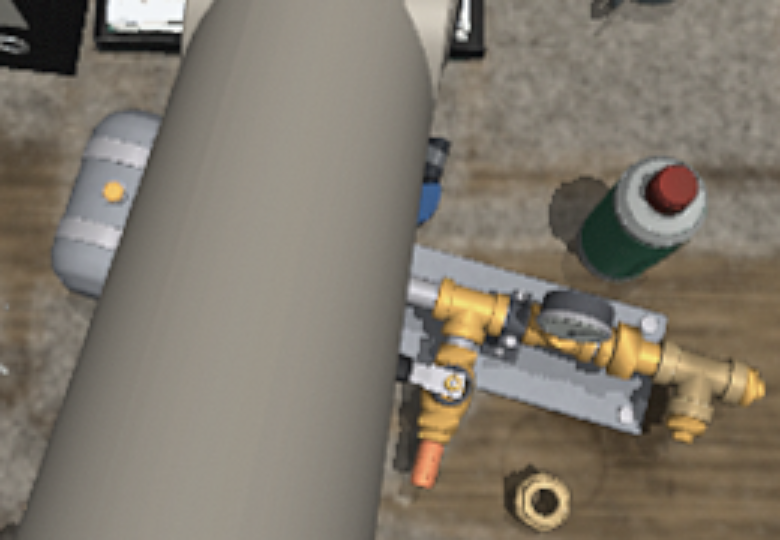

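The top view is blocked by the arm, but nothing has been disturbed: bleed stem at (452,383), gauge and can unchanged. Next I'll descend behind the feed lever and push it round.

```bash
cat >> h.py <<'E'
def push(which,sgn,th0,limit,thmax):
    """flat-on arc; coarse to 78 deg, then 1 deg steps until force past limit"""
    for th in np.r_[np.radians(np.arange(th0,79,8)),np.radians(np.arange(79,thmax,1))]:
        p,q=pose(which,th,sgn=sgn)
        env.movel(p,velocity=.06 if th<1.37 else .03,rot=q)
        f=-ft(which,th); print(round(np.degrees(th),1),round(f,1),end=" | ")
        if f>limit: break
    s=env.get_state(); print("\n",s["time"],s["tcp_pos"]-p,s["force"])
    return th
E
python3 - <<'E'
from h import *
p,q=pose("feed",0,gap=.012)
print("hit",env.movel(p,velocity=.12,stop_force=6), env.get_state()["tcp_pos"]-p)
push("feed",1,2,10,97)
for n in("wrist","scene"):
    img,d,W,c=cloud(n); np.savez(n+"f",p=img,W=W); cv2.imwrite(f"pics/{n}2.png",img)
E
```

```text
hit False [ 0.00054281 -0.00010095  0.00079305]
2.0 -1.0 | 10.0 0.3 | 18.0 0.5 | 26.0 1.7 | 34.0 0.7 | 42.0 1.0 | 50.0 0.7 | 58.0 1.2 | 66.0 0.2 | 74.0 0.5 | 79.0 2.3 | 80.0 2.9 | 81.0 3.3 | 82.0 2.4 | 83.0 2.4 | 84.0 2.1 | 85.0 2.9 | 86.0 3.1 | 87.0 4.2 | 88.0 2.5 | 89.0 2.3 | 90.0 2.2 | 91.0 4.0 | 92.0 7.4 | 93.0 9.2 | 94.0 11.8 | 
 12.0333 [-6.19760529e-04 -3.00048955e-03 -1.26942180e-05] [ -3.08518336 -11.43737419   1.90785579]
```

View pics/scene2.png

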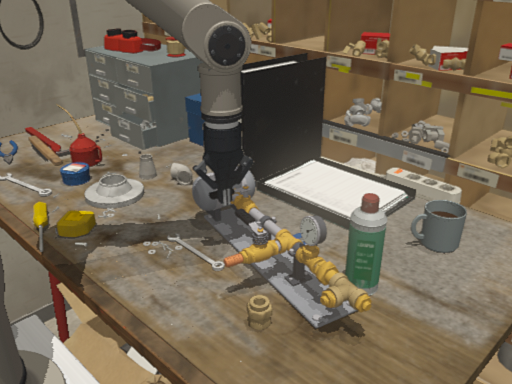

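The force ramps from 91° on, so the feed lever is at its stop. Next I'll back off, lift, move over the bleed valve and check the feed angle from above.

```bash
python3 - <<'E'
from h import *
p,q=pose("feed",np.radians(90),gap=.012); env.movel(p,velocity=.06)
p[2]=.25; env.movel(p,velocity=.15)
p,q=pose("bleed",0,gap=.012,sgn=-1); p[2]=.25
env.reach(p,q); s=env.get_state(); print(s["time"],s["tcp_pos"]-p,s["force"],s["qpos"])
for n in("top","wrist","scene"):
    img,d,W,c=cloud(n); np.savez(n+"g",p=img,W=W); cv2.imwrite(f"pics/{n}3.png",img)
    m=(img.max(2)<50)&(W[...,2]>.121)&(W[...,2]<.133)&(np.hypot(*(W[...,:2]-FEED[:2]).transpose(2,0,1))<.1)
    if m.sum()>10:
        X=W[m]-FEED; C=X.mean(0); print(n,m.sum(),"feed angle",np.degrees(np.arctan2(-C@EX,-C@EY)),"r",np.hypot(C[0],C[1]), cv2.minAreaRect((W[m][:,:2]*1000).astype(np.float32)))
a=[cv2.imread(f"pics/{n}3.png") for n in("top","wrist")]
cv2.imwrite("pics/mix3.png",cv2.resize(np.hstack(a),(800,300)))
E
```

```text
14.175 [-0.00023383  0.00018847 -0.00070784] [ 0.85657124  0.33953315 -0.44669873] [-0.98891466  0.81190635  1.41649348  1.98361282 -0.88490738  1.18375808
 -1.03773858]
wrist 2119 feed angle 88.08103929870525 r 0.05440150237625274 ((545.6666259765625, 90.72683715820312), (18.410499572753906, 50.666709899902344), 75.83454132080078)
scene 132 feed angle 86.71264634531055 r 0.06061120400299913 ((541.1427001953125, 91.00752258300781), (16.711841583251953, 51.47123718261719), 74.64739990234375)
```

View pics/mix3.png

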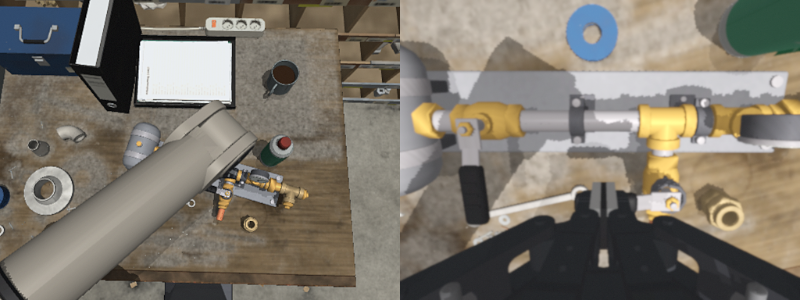

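The wrist view shows the feed lever square across the pipe; the sleeve's long axis is within about 1° of rig -x. Joint 3 is at 1.42, near its 1.46 limit, so I'll descend in small steps and watch it.

```bash
python3 - <<'E'
from h import *
p,q=pose("bleed",0,gap=.012,sgn=-1)
for z in(.235,.215,p[2]):
    p[2]=z; print(kin.inverse_kinematics(p,q)); print("hit",env.movel(p,velocity=.1,stop_force=6)); s=env.get_state(); print(s["qpos"].round(3),s["tcp_pos"]-p,s["force"])
    if abs(s["qpos"][2])>1.43: break
E
```

```text
[-0.97694193  0.82403215  1.39278737  1.99615541 -0.90688647  1.16073145
 -1.02639868]
hit False
[-0.977  0.824  1.392  1.997 -0.907  1.161 -1.026] [-0.00042904  0.00027989 -0.00069107] [ 0.05674595  0.79206562 -0.34464354]
[-0.96000849  0.84144706  1.3584903   2.01205576 -0.9371976   1.12999947
 -1.00849136]
hit False
[-0.96   0.842  1.358  2.012 -0.937  1.13  -1.008] [-2.85835174e-04 -2.87211943e-05 -4.00445587e-04] [ 0.21623079 -0.07246858 -0.08589471]
[-0.92878941  0.87366222  1.29563623  2.03611395 -0.99375985  1.07669393
 -0.97524584]
hit False
[-0.929  0.874  1.296  2.036 -0.994  1.077 -0.975] [ 4.19977452e-06 -1.67512947e-04  6.01366989e-05] [ 0.37118875 -0.07925104 -0.11045864]
```

```bash
python3 - <<'E'
from h import *
push("bleed",-1,0,13.5,100)
print(env.get_state()["qpos"].round(2))
for n in("wrist","scene"):
    img,d,W,c=cloud(n); np.savez(n+"h",p=img,W=W); cv2.imwrite(f"pics/{n}4.png",img)
    m=(img.max(2)<50)&(W[...,2]>.121)&(W[...,2]<.133)
    l,k=__import__("scipy.ndimage").ndimage.label(m)
    for i in range(1,k+1):
        X=W[l==i]
        if len(X)>40: print(n,len(X),cv2.minAreaRect((X[:,:2]*1000).astype(np.float32)))
s=cv2.imread("pics/scene4.png")[170:300,170:330]
cv2.imwrite("pics/mix4.png",np.hstack([cv2.resize(s,(400,325)),cv2.resize(cv2.imread("pics/wrist4.png"),(400,325))]))
print("expect bleed sleeve centre open",BLEED-.0575*EX)
E
```

```text
0.0 -0.0 | 8.0 1.9 | 16.0 2.2 | 24.0 4.0 | 32.0 3.5 | 40.0 3.4 | 48.0 4.5 | 56.0 5.1 | 64.0 5.0 | 72.0 5.6 | 79.0 5.5 | 80.0 6.8 | 81.0 5.8 | 82.0 5.8 | 83.0 5.9 | 84.0 6.6 | 85.0 6.4 | 86.0 5.3 | 87.0 6.6 | 88.0 6.3 | 89.0 6.4 | 90.0 6.1 | 91.0 8.0 | 92.0 10.2 | 93.0 13.4 | 94.0 17.0 | 
 22.6833 [ 1.90402925e-03  3.74881106e-03 -3.02722827e-05] [ 6.91028041 15.9392776   1.16779856]
[-0.87  0.45  1.02  2.25 -0.6   0.73  0.37]
wrist 58 ((442.36151123046875, -23.62028694152832), (0.8558263778686523, 1.747127890586853), 83.50105285644531)
wrist 75 ((451.7185974121094, -29.54667091369629), (1.3271818161010742, 4.676505088806152), 76.8789291381836)
wrist 127 ((431.4591064453125, -25.578414916992188), (1.5344585180282593, 4.668895244598389), 76.87544250488281)
wrist 55 ((451.8302307128906, -29.604808807373047), (1.2742680311203003, 4.801059722900391), 74.93671417236328)
scene 299 ((895.64794921875, 229.27365112304688), (8.319721221923828, 280.7745666503906), 84.28658294677734)
scene 88 ((420.4986267089844, -46.01679611206055), (22.71210479736328, 36.796695709228516), 4.934071063995361)
expect bleed sleeve centre open [ 0.43740951 -0.05557244  0.        ]
```

View pics/mix4.png

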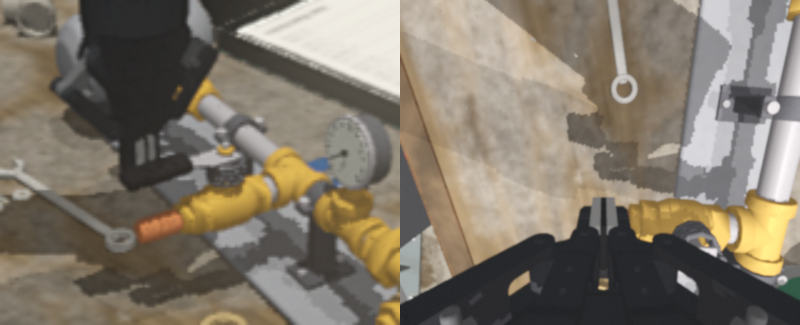

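The lever lies along the branch above the silencer, and the force ramp starts at about 91°, on its stop. 17 N is more than needed, so I'll ease to about 12 N, check that it holds, and hand in.

```bash
python3 - <<'E'
from h import *
th=np.radians(92.7); p,q=pose("bleed",th,sgn=-1); env.movel(p,velocity=.03,rot=q)
for _ in range(3): env.dwell(.3); print(round(-ft("bleed",th),1),env.get_state()["tcp_pos"]-p)
img,d,W,c=cloud("scene")
z=np.load("scene.npz")["p"]; g=[cv2.resize(i[140:320,160:400],(400,300),interpolation=2) for i in(z,img)]
cv2.imwrite("pics/fin.png",np.hstack(g)); print(env.get_state()["time"])
E
```

```text
12.3 [ 1.52914543e-03  2.67847166e-03 -5.72033353e-05]
12.9 [ 1.54745503e-03  2.68781624e-03 -2.46825776e-05]
12.2 [ 1.52486858e-03  2.69354656e-03 -4.28475861e-05]
23.9833
```

View pics/fin.png

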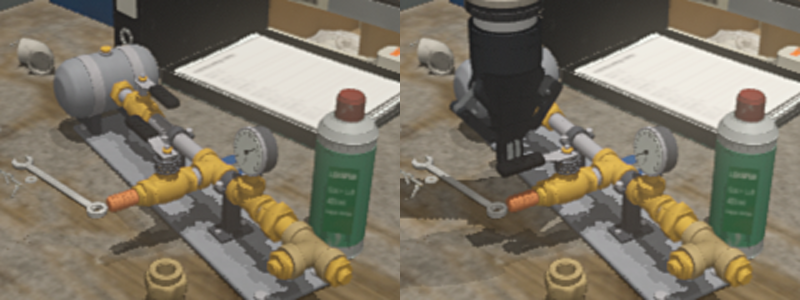

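```bash
python3 -c "
from h import *
job.job_done(); print(env.get_state()['time'])"
```

```text
the job is handed in; nothing more can be done
the job is handed in; nothing more can be done
```

I handed the job in at about 24 s on the robot's clock. The feed valve is shut, the bleed valve is open, and the gripper is still holding the bleed lever open. I used the shut gripper as one fingertip and gripped or lifted nothing.

- **Feed valve:** I pushed the lever until the force rose steadily from about 2–4 N to 12 N, starting near 91°, which is its hard stop. Afterwards the sleeve's long axis was within about 1° of square across the pipe. The angle from the sleeve's position came out lower, at 87–88°. I put that down to about 2 mm of error in the stem estimate.
- **Bleed valve:** I pushed the lever against its spring, which took about 6 N near the end, and the force rose from about 91° at the stop. It peaked at 17 N, so I eased back to a steady 12–13 N hold. Pictures show the lever over the silencer. The gauge needle looks lower, but I did not measure it.
- **Other objects:** in the last scene view the can, union and spanner look where they were. The gripper hid the feed lever from that view, so I last checked its angle before pushing the bleed valve. I did not check the tape reel separately at the end.

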